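Bring the red-capped vial to the label reader

ROBOT

A 6-joint arm with a two-finger parallel gripper is mounted at the origin on a cart in front of the work surface, level with it; the furniture and walls round the work are solid. World frame = base frame: x ahead of the robot, y to its left, z up, the work surface at z = 0. Lengths are in m, angles in rad, forces in N, time in s.
With the tool pointing down it reaches from about 0.3 to 0.775 m from the base axis. Payload 14.6 kg.
Tool frame: the origin (TCP) lies at the centre of the arm's flange, where the gripper is bolted on; the fingertips stand 173 mm ahead of it and the grasp point (between the pads) lies 155 mm ahead of it (robot.pinch_z is the distance from the TCP to the grasp point, in m); z points along the fingers, y is the line along which they close (so a half turn about z gives the same grasp; the last joint's range is limited). The gripper opens to 85 mm and grips with 20 to 120 N. Pads are 22 mm wide; open, the fingers measure 114 mm over their backs; the gripper's body (76 mm by 85 mm) begins 54 mm behind the grasp point. The pads swing forward as they close: fully open they stand 13 mm farther back than shut.
Start: joints at [-1.249, 0.3, 1.521, -0, 1.321, -0.067], TCP at [0.208, -0.509, 0.405] pointing down, gripper open.
Joint ranges: [-3.03, 3.03], [-0.79, 2.21], [0.23, 2.52], [-1.04, 4.18], [0, 3.07], [-2.55, 2.55]. Speed limits (rad/s): [2.22, 2.22, 2.57, 3.14, 3.14, 3.14].

INTERFACE

Orientations are given as a unit quaternion [w, x, y, z].
In Python, from cell import robot gives the robot as it stands.
- The arm moves only by the tool carry_out, never from a script. Its argument "deltas" is a list of rows, each a list of 7 numbers: the closure, from 0 (fully open) to 1 (shut), then the shift along the tool's x, y, z in cm, then the turn, a rotation vector about the tool's x, y, z in degrees. In form: [[grip, dx, dy, dz, ax, ay, az], ...]. A call has 1 to 12 rows; each row shifts and turns the commanded pose from where the row before left it, along the tool's axes as they then stand; what a row does not reach is not made up. A row lasts 1/8 s, in which the tool goes at most 62.5 mm and 10.7 degrees, less where a joint would pass 70% of its speed; a pose out of reach is approached as far as the arm can. A call is refused whole if a number of a shift passes 6.25 or a number of a turn 10.7, either way. A call with a gripper value outside its range is refused whole. The fingers move at their own pace and stop on an object; "force" is the grip in N (left out, the last holds). Time passes only in rows, so rows that do not move let the fingers close. It gives the time, the measured TCP pose, the force and the opening at its end, in the units of the state.
- robot.get_obs(): the state, without advancing time (a new reading comes with each control period).
- robot.read_camera(name): name is "scene" or "top" or "wrist"; returns a dict with "img" (480x640x3 uint8, red, green, blue), "range_z" (480x640 float32, m along the optical axis (not along the pixel's ray), 0 where there is no reading), "mtx" (3x3 intrinsics, pixels), "pose" (4x4, takes a point from camera to world coordinates). Camera axes: x right, y down, z forward; pixel columns grow to the right and rows downward; lengths in m; the calibration is good to about 2 mm. A picture is of the moment at which its call begins.
- robot.sign_off(): hands the job in, once; it reports no verdict.
The state is a dict: "time_s": time; "joints": joint angles; "qvel": joint speeds; "tau": joint torques, N m; "tool_pos": TCP position; "tool_rot": TCP orientation; "ft_force": force on the tool from outside, world axes, zero at the start; "torque": the same for the moment, N m; "width": finger opening in m.
Only numpy, scipy, OpenCV 4.12 (cv2) and the standard library are available. Lean on these libraries where they do the work, as an engineer would, in place of code of your own. Each camera call takes 0.05 s, during which the arm holds its last target. There are 200 camera calls.

TASK

Turn the vial carousel, either way, by gently pushing one or more of its orange spoke ends with a fingertip, until the red-capped vial stands in line with the red arrow, in front of the black label reader, and leave the carousel at rest there. Touch only the spokes: do not pinch them, and do not touch the vials, the white disc or its blue cups, or shift the lens cleaner bottle that stands nearby.

Things in the scene. Friction and masses are not known exactly. Their poses are not given: they have to be found in the camera images.
- foot: grey round foot plate of the vial carousel, fixed to the desk, 156 mm in diameter and 8 mm high; origin at its centre on the desk. Its own -x axis points along a 34 mm wide, 7 mm high tongue with a red arrow, at whose end (138 to 166 mm from the centre) a black label reader, 50 mm wide and 20 mm high, looks back at the carousel. The red arrow points inward along the tongue's centre line at the axis
- station (a point): the place the reader looks at: point on the pitch circle of the cups, on the centre line of the red arrow, 48 mm from the axis towards the reader, at the height of the vials' undersides
- axis (a point): point on the upright turning axis of the carousel, at the height of the spokes' centre line, 55 mm above the desk. The carousel (white disc 138 mm in diameter, its top 20 mm above the desk, with four blue cups, steel hub up to 67 mm) turns freely either way, with no end stop in any turn needed here, against slight friction (about 0.6 N at the spoke ends) and stays where it is left. Its x axis points along grip_0
- carousel: the turning carousel; origin on its axis, 8 mm above the desk; its x, y axes turn with the spokes (x along grip_0, y along grip_1)
- spokes: the four level steel spokes of the carousel, 90 degrees apart, 8 mm thick, centre line 55 mm above the desk, 126 mm from the axis to the tip, the outer part (84 to 124 mm) a 13 mm thick orange sleeve; they lie midway between the cups and turn with the carousel. Below the sleeves it is free down to the desk (except over tongue and reader, 20 mm). Origin on the axis, 8 mm above the desk
- disc: the white disc with its four blue cups (each square, 31 mm across, 20 mm high, rims 40 mm above the desk, centres 48 mm from the axis); turns with the carousel. Origin on the axis, 8 mm above the desk
- grip_0 (a point): centre of the orange sleeve of spoke 0, 104 mm from the axis, 55 mm above the desk (turns with the carousel)
- grip_1 (a point): centre of the orange sleeve of spoke 1, 104 mm from the axis, 55 mm above the desk (turns with the carousel)
- grip_2 (a point): centre of the orange sleeve of spoke 2, 104 mm from the axis, 55 mm above the desk (turns with the carousel)
- grip_3 (a point): centre of the orange sleeve of spoke 3, 104 mm from the axis, 55 mm above the desk (turns with the carousel)
- red_vial: sample vial, clear with a red screw cap, 23 mm in diameter and 62 mm tall, standing loose in one of the four square blue cups (one cup is empty); origin at the centre of its underside (about 23 mm above the desk)
- white_vial: sample vial, clear with a white screw cap, 23 mm in diameter and 62 mm tall, standing loose in one of the four square blue cups (one cup is empty); origin at the centre of its underside (about 23 mm above the desk)
- black_vial: sample vial, clear with a black screw cap, 23 mm in diameter and 62 mm tall, standing loose in one of the four square blue cups (one cup is empty); origin at the centre of its underside (about 23 mm above the desk)
- lens_bottle: bystander: pale blue lens cleaner bottle, 34 mm wide, 105 mm tall, standing loose; origin at the centre of its underside
Mind the look-alikes: they are no part of the job. Leave any green look-alike of the white_vial alone.

How it is judged:
On the way, in this order (a step that is already met when the one before it is completed fails the run):
1. a fingertip pushes on a spoke (contact force between the fingers and spokes above 0.1 N).
2. the red-capped vial stands at the arrow (horizontal distance between red_vial and station below 0.008 m), for 0.1 s.
At the end, for the whole second after the job is handed in: The red-capped vial stands upright in its cup with its centre within 8 mm of the station on the arrow's line (about 9 degrees of turn), the carousel is still, the other vials stand in their cups, and the lens cleaner bottle has not been shifted by 20 mm or more (horizontal distance between red_vial and station below 0.008 m and angular speed of carousel below 0.05 rad/s and z of each of red_vial, white_vial, black_vial in the frame of carousel below 0.022 m and angle between each of red_vial, white_vial, black_vial's own z axis and vertical below 0.25 rad and distance of lens_bottle from where it was at the start of the episode below 0.02 m); the robot touches nothing.
It fails at once if a vial is touched by the robot (contact force between any of the fingers, the arm and red_vial above 0.5 N or contact force between any of the fingers, the arm and white_vial above 0.5 N or contact force between any of the fingers, the arm and black_vial above 0.5 N).
It fails at once if a vial is tipped or leaves its cup (angle between any of red_vial, white_vial, black_vial's own z axis and vertical above 0.4 rad or z of any of red_vial, white_vial, black_vial in the frame of carousel above 0.03 m).
It fails at once if the carousel is pushed at its disc or cups instead of a spoke (contact force between any of the fingers, the arm and disc above 1 N).
It fails at once if a spoke is pinched or forced (more than 15 N on the spokes) (contact force between any of the fingers, the arm and spokes above 15 N).
It fails at once if the lens cleaner bottle is shifted by more than 20 mm (distance of lens_bottle from where it was at the start of the episode above 0.02 m).
It also fails if it takes over 48 s, if anything falls off the work surface, if the arm or the gripper's body presses on something with over 40 N, if the wrist force passes 120 N, or if a joint passes its speed limit or range.

## Working session

There is one attempt and no reset: what is moved stays moved. The work goes in short steps, Python scripts to look and compute and a tool call to move; the robot and the scene stay as the last step left them, time stands still between calls to the robot, and variables do not carry over. Pictures are saved under pics/ and viewed, on a budget of 10 in all, crops included, one or two more only if the job needs it, and the job is handed in when it is done.

Besides the shell and the picture viewer there is one more tool, called after "Emit:" as name(argument=value, ...) on one line, values as JSON. carry_out: Moves the arm, as the interface text tells. Its arguments: {"type":"object","properties":{"deltas":{"type":"array","items":{"type":"array","items":{"type":"number"}}},"force":{"type":"number"}},"required":["deltas"]}

```bash
mkdir -p pics; ls; python3 - <<'E'
from cell import robot
import cv2,numpy as np
for n in ("scene","top"):
    c=robot.read_camera(n); cv2.imwrite(f"pics/{n}0.png",c["img"][:,:,::-1]); np.savez(f"{n}0.npz",**c); print(n,c["mtx"].round(1).tolist(),c["pose"].round(3).tolist())
o=robot.get_obs(); print(o)
E
```

```text
pics
scene [[493.0, 0.0, 324.8], [0.0, 493.0, 234.8], [0.0, 0.0, 1.0]] [[0.84, -0.387, 0.379, 0.228], [-0.542, -0.602, 0.587, -0.295], [0.001, -0.699, -0.716, 0.703], [0.0, 0.0, 0.0, 1.0]]
top [[454.7, 0.0, 323.4], [0.0, 454.7, 238.0], [0.0, 0.0, 1.0]] [[-0.028, -0.994, 0.105, 0.454], [-0.999, 0.03, 0.012, 0.21], [-0.015, -0.105, -0.994, 0.893], [0.0, 0.0, 0.0, 1.0]]
{'time_s': 0.1, 'joints': array([-1.24863085e+00,  3.00407915e-01,  1.52151679e+00, -1.49547801e-05,
        1.32068308e+00, -6.65908773e-02]), 'qvel': array([ 0.00131845, -0.00169655, -0.002834  ,  0.001595  ,  0.00011853,
        0.00097779]), 'tau': array([ 3.05764646e-03, -5.44378567e+01, -3.62370372e+01,  4.42017563e-05,
        3.02240405e-03,  6.31871762e-05]), 'tool_pos': array([ 0.20846265, -0.50893186,  0.40418308]), 'tool_rot': array([-5.02504026e-04,  9.81167484e-01,  1.93158253e-01, -7.18687931e-05]), 'ft_force': array([-0.36613799, -0.41916432, -0.4680673 ]), 'torque': array([ 0.02889891,  0.0156514 , -0.02098484]), 'width': 0.08556756305197721}
```

View pics/top0.png

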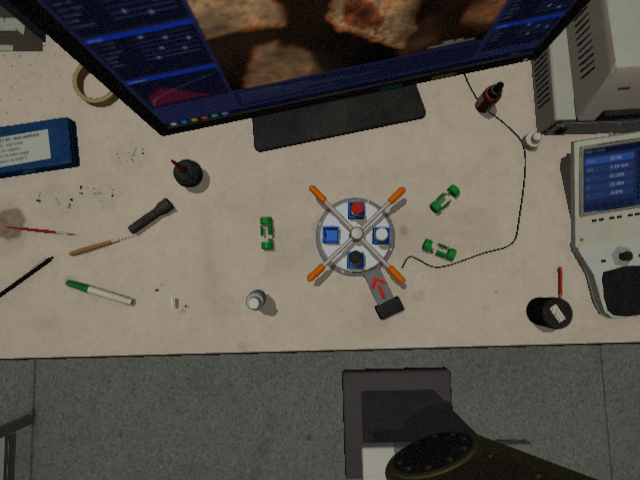

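View pics/scene0.png

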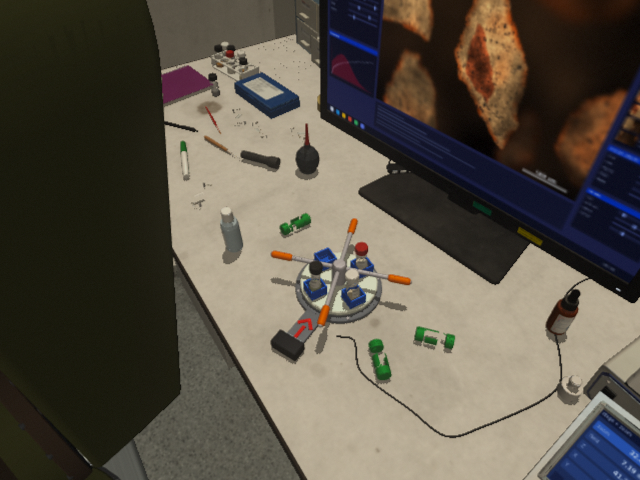

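The top view shows the carousel hub at about (357,234), with the red cap at (357,208), the black cap at (357,258), the white cap at (381,235) and an empty cup at (331,235). The orange ends are at (318,193), (397,195), (317,272) and (396,272), the reader is at (388,308), and the lens bottle is at (257,300).

Things that could be taken for the red vial, with pixels:
- carousel red cap: top (357,208), scene (361,249)
- red caps in the rack: scene (~228,50)
- red blower tip: top (177,163)
- red pen: top (560,280)

By the description I choose the one in the blue cup. The green vials are left alone.

```bash
cat > h.py <<'E'
import numpy as np,cv2
def cast(c,uv,z):
    uv=np.atleast_2d(uv).astype(float); K,P=c["mtx"],c["pose"]
    d=np.c_[(uv-[K[0,2],K[1,2]])/[K[0,0],K[1,1]],np.ones(len(uv))]@P[:3,:3].T
    return P[:3,3]+d*((z-P[2,3])/d[:,2])[:,None]
def blobs(c,lo,hi,box,amin=12):
    h=cv2.cvtColor(c["img"],cv2.COLOR_RGB2HSV); m=cv2.inRange(h,np.array(lo),np.array(hi))
    k=np.zeros_like(m); x0,y0,x1,y1=box; k[y0:y1,x0:x1]=m[y0:y1,x0:x1]
    n,l,s,ce=cv2.connectedComponentsWithStats(k)
    return [(ce[i],s[i,4]) for i in range(1,n) if s[i,4]>=amin]
def red(c,box,amin=12): return blobs(c,(0,150,90),(6,255,255),box,amin)+blobs(c,(174,150,90),(180,255,255),box,amin)
def measure(c,box):
    g=np.array([cast(c,b[0],.055)[0,:2] for b in blobs(c,(8,170,120),(18,255,255),box,30)])
    return g
E
python3 - <<'E'
from h import *
c=dict(np.load("top0.npz")); box=(290,170,430,330)
g=measure(c,box); print("grips",g.round(4).tolist()); ax=g.mean(0); print("axis",ax, np.linalg.norm(g-ax,axis=1), np.degrees(np.arctan2(*(g-ax).T[::-1])))
for b in red(c,box,6):
    print("red",b, "cap",cast(c,b[0],.085)[0].round(4),"arrow",cast(c,b[0],.007)[0].round(4))
for b in blobs(c,(0,0,0),(180,255,45),(370,290,410,325),40):
    p=cast(c,b[0],.02)[0,:2]; print("reader",b,p,np.linalg.norm(p-ax),np.degrees(np.arctan2(*(p-ax)[::-1])))
print("bottle",cast(c,(257,297),.1),cast(c,(255,302),.05))
s=cv2.resize(c["img"][170:330,290:430],None,fx=4,fy=4,interpolation=cv2.INTER_CUBIC)[:600];cv2.imwrite("pics/crop1.png",s[:,:,::-1])
E
```

```text
grips [[0.6267, 0.2291], [0.6195, 0.0821], [0.4792, 0.2368], [0.4719, 0.089]]
axis [0.54934083 0.1592675 ] [0.10423529 0.10429487 0.10451952 0.10452159] [  42.09481301  -47.7046287   132.13813018 -137.78170608]
red (array([356.87254902, 207.6372549 ]), np.int32(102)) cap [0.592  0.1579 0.085 ] arrow [0.6054 0.1529 0.007 ]
red (array([376.57377049, 281.91803279]), np.int32(61)) cap [0.4582 0.1279 0.085 ] arrow [0.4586 0.12   0.007 ]
red (array([381.19047619, 291.78571429]), np.int32(42)) cap [0.4406 0.1205 0.085 ] arrow [0.4394 0.1119 0.007 ]
reader (array([388.96216216, 307.76756757]), np.int32(370)) [0.40908827 0.09986473] 0.15231371280020947 -157.0453291708237
bottle [[0.43796025 0.33748981 0.1       ]] [[0.42793681 0.34932222 0.05      ]]
```

View pics/crop1.png

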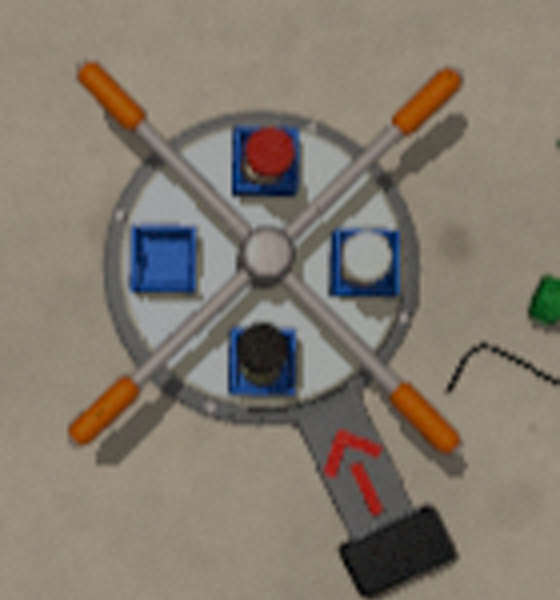

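The crop confirms it: the red cap sits in the cup at the top, and the arrow is at the lower right. Measured radii agree (grips 104 mm, reader 152 mm). The red vial is at -2.8° and the arrow at -157°, so the carousel must turn about -154° (clockwise). I will push the 42° spoke round the far and right side, away from the bottle. First I check monitor clearance and work out the path numbers.

```bash
python3 - <<'E'
from h import *
c=dict(np.load("top0.npz")); v,u=np.mgrid[0:480,0:640]; z=c["range_z"]; K=c["mtx"]
p=np.stack([(u-K[0,2])/K[0,0]*z,(v-K[1,2])/K[1,1]*z,z],-1)@c["pose"][:3,:3].T+c["pose"][:3,3]
for y0,y1 in((.3,.45),(.15,.3),(0,.15),(-.15,0)):
  for a,b in((.1,.2),(.2,.5)):
    m=(z>0)&(p[...,1]>y0)&(p[...,1]<y1)&(p[...,2]>a)&(p[...,2]<b)&(p[...,0]>.5); print(y0,y1,a,b,m.sum(), p[...,0][m].min() if m.any() else None)
ax=np.array([.549,.159])
for i in range(62,-106,-4):
    t=np.radians([i,i-4]); q=ax+.108*np.c_[np.cos(t),np.sin(t)]; d=(q[1]-q[0])*100; print(i,q[0].round(3),"tool dx,dy cm (aligned)",d[0].round(2),(-d[1]).round(2))
E
```

```text
0.3 0.45 0.1 0.2 2204 0.7375884038032001
0.3 0.45 0.2 0.5 13195 0.7395149264291143
0.15 0.3 0.1 0.2 2209 0.7641875528865535
0.15 0.3 0.2 0.5 9034 0.7664606507846596
0 0.15 0.1 0.2 2201 0.7910307450262076
0 0.15 0.2 0.5 5924 0.7936450555434387
-0.15 0 0.1 0.2 2178 0.8055747346313136
-0.15 0 0.2 0.5 3555 0.8204996542637335
62 [0.6   0.254] tool dx,dy cm (aligned) 0.65 0.38
58 [0.606 0.251] tool dx,dy cm (aligned) 0.62 0.42
54 [0.612 0.246] tool dx,dy cm (aligned) 0.59 0.46
50 [0.618 0.242] tool dx,dy cm (aligned) 0.56 0.5
46 [0.624 0.237] tool dx,dy cm (aligned) 0.52 0.54
42 [0.629 0.231] tool dx,dy cm (aligned) 0.48 0.58
38 [0.634 0.225] tool dx,dy cm (aligned) 0.44 0.61
34 [0.639 0.219] tool dx,dy cm (aligned) 0.4 0.64
30 [0.643 0.213] tool dx,dy cm (aligned) 0.35 0.67
26 [0.646 0.206] tool dx,dy cm (aligned) 0.31 0.69
22 [0.649 0.199] tool dx,dy cm (aligned) 0.26 0.71
18 [0.652 0.192] tool dx,dy cm (aligned) 0.21 0.72
14 [0.654 0.185] tool dx,dy cm (aligned) 0.16 0.74
10 [0.655 0.178] tool dx,dy cm (aligned) 0.1 0.75
6 [0.656 0.17 ] tool dx,dy cm (aligned) 0.05 0.75
2 [0.657 0.163] 
[... 709 characters left out ...]
59 0.46
-54 [0.612 0.072] tool dx,dy cm (aligned) -0.62 0.42
-58 [0.606 0.067] tool dx,dy cm (aligned) -0.65 0.38
-62 [0.6   0.064] tool dx,dy cm (aligned) -0.68 0.33
-66 [0.593 0.06 ] tool dx,dy cm (aligned) -0.7 0.28
-70 [0.586 0.058] tool dx,dy cm (aligned) -0.72 0.23
-74 [0.579 0.055] tool dx,dy cm (aligned) -0.73 0.18
-78 [0.571 0.053] tool dx,dy cm (aligned) -0.74 0.13
-82 [0.564 0.052] tool dx,dy cm (aligned) -0.75 0.08
-86 [0.557 0.051] tool dx,dy cm (aligned) -0.75 0.03
-90 [0.549 0.051] tool dx,dy cm (aligned) -0.75 -0.03
-94 [0.541 0.051] tool dx,dy cm (aligned) -0.75 -0.08
-98 [0.534 0.052] tool dx,dy cm (aligned) -0.74 -0.13
-102 [0.527 0.053] tool dx,dy cm (aligned) -0.73 -0.18
```

Emit:
carry_out(deltas=[[1,0,0,0,0,0,7.5],[1,0,0,0,0,0,7.5],[1,0,0,0,0,0,7.3],[1,0,0,0,0,0,0],[1,0,0,0,0,0,0]])

```text
time_s: 0.72
tool_pos: [0.2085, -0.5089, 0.4045]
tool_rot: [-0.0, 1.0, 0.001, -0.0]
ft_force: [-0.4, -0.3, -0.9]
width: -0.0003
```

Emit:
carry_out(deltas=[[1,1.96,-3.8,0,0,0,0],[1,1.96,-3.8,0,0,0,0],[1,1.96,-3.8,0,0,0,0],[1,1.96,-3.8,0,0,0,0],[1,1.96,-3.8,0,0,0,0],[1,1.96,-3.8,0,0,0,0],[1,1.96,-3.8,0,0,0,0],[1,1.96,-3.8,0,0,0,0],[1,1.96,-3.8,0,0,0,0],[1,1.96,-3.8,0,0,0,0],[1,1.96,-3.8,0,0,0,0],[1,1.96,-3.8,0,0,0,0]])

```text
time_s: 2.22
tool_pos: [0.4443, -0.0517, 0.4048]
tool_rot: [0.0, 1.0, 0.001, 0.0]
ft_force: [0.6, -0.3, -0.1]
width: -0.0005
```

Emit:
carry_out(deltas=[[1,1.96,-3.8,0,0,0,0],[1,1.96,-3.8,0,0,0,0],[1,1.96,-3.8,0,0,0,0],[1,1.96,-3.8,0,0,0,0],[1,1.96,-3.8,0,0,0,0],[1,1.96,-3.8,0,0,0,0],[1,1.96,-3.8,0,0,0,0],[1,1.96,-3.8,0,0,0,0],[1,0,0,0,0,0,0],[1,0,0,0,0,0,0]])

```text
time_s: 3.48
tool_pos: [0.6007, 0.2506, 0.4044]
tool_rot: [0.0, 1.0, 0.0, -0.0]
ft_force: [0.1, -0.8, -0.5]
width: 0.0001
```

Emit:
carry_out(deltas=[[1,0,-0.35,3,0,0,0],[1,0,0,3,0,0,0],[1,0,0,3,0,0,0],[1,0,0,3,0,0,0],[1,0,0,3,0,0,0],[1,0,0,2.6,0,0,0],[1,0,0,2,0,0,0],[1,0,0,0,0,0,0],[1,0,0,0,0,0,0]])

```text
time_s: 4.6
tool_pos: [0.6011, 0.2543, 0.2099]
tool_rot: [-0.0, 1.0, -0.0, 0.001]
ft_force: [1.0, 0.3, 0.1]
width: 0.0003
```

```bash
python3 - <<'E'
from cell import robot
import cv2
c=robot.read_camera("scene"); cv2.imwrite("pics/s2.png",cv2.resize(c["img"][120:400,200:480],None,fx=2,fy=2)[:,:,::-1])
E
```

```text
(no output)
```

View pics/s2.png

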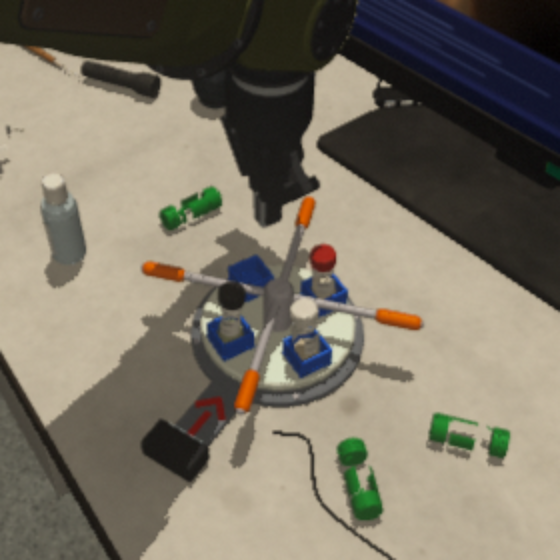

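The view shows the closed fingertip at crop (268,218), just behind the 42° spoke's orange end at (305,210), and clear of vials and bottle. I start sweeping.

Emit:
carry_out(deltas=[[1,0.55,0.38,0.1,0,0,0],[1,0.62,0.42,0,0,0,0],[1,0.59,0.46,0,0,0,0],[1,0.56,0.5,0,0,0,0],[1,0.52,0.54,0,0,0,0],[1,0.48,0.58,0,0,0,0],[1,0.44,0.61,0,0,0,0],[1,0.4,0.64,0,0,0,0],[1,0.35,0.67,0,0,0,0],[1,0.31,0.69,0,0,0,0],[1,0.26,0.71,0,0,0,0],[1,0.21,0.72,0,0,0,0]])

```text
time_s: 6.15
tool_pos: [0.6538, 0.1847, 0.2077]
tool_rot: [-0.0, 1.0, -0.0, 0.0]
ft_force: [-0.3, -0.0, 0.0]
width: 0.0001
```

```bash
cat > m.py <<'E'
from cell import robot
from h import *
import sys
ax=np.array([.5493,.1593])
c=robot.read_camera("top"); box=(285,165,435,320); o=robot.get_obs()
g=measure(c,box); d=g-ax
print("t",o["time_s"],"grips r,deg",np.c_[np.linalg.norm(d,axis=1)*1e3,np.degrees(np.arctan2(d[:,1],d[:,0]))].round(1).tolist())
for b in red(c,box,30):
    p=cast(c,b[0],.085)[0,:2]-ax; print("red",b[1],np.linalg.norm(p)*1e3,np.degrees(np.arctan2(p[1],p[0])))
t=o["tool_pos"][:2]-ax; print("tool r,deg",np.linalg.norm(t)*1e3,np.degrees(np.arctan2(t[1],t[0])),"z",o["tool_pos"][2])
if len(sys.argv)>1: cv2.imwrite(sys.argv[1],cv2.resize(c["img"][150:340,260:460],None,fx=3,fy=3)[:,:,::-1])
E
python3 m.py pics/t3.png
```

```text
t 6.2 grips r,deg [[103.5, 93.2]]
tool r,deg 107.59739034587479 13.19962696905168 z 0.2076941979607726
```

View pics/t3.png

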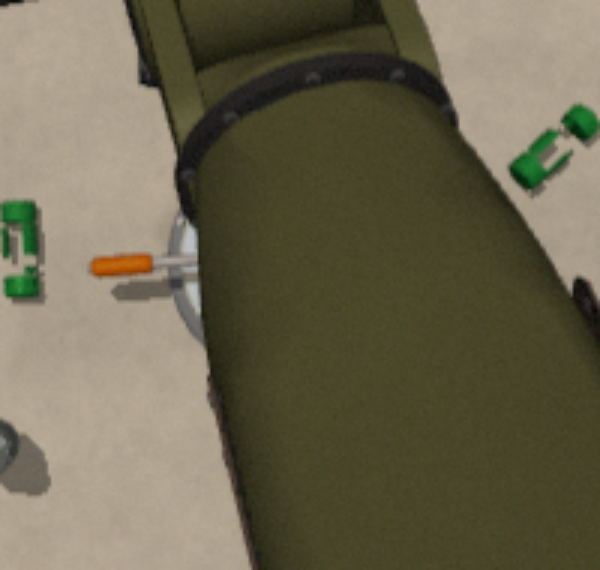

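The arm hides the hub in this view, but the orange end at crop (122,265) reads 93.2°. It was at 132.1°, so the turn so far is -39°, and the finger trails its spoke by 10°. I continue.

Emit:
carry_out(deltas=[[1,0.16,0.74,0,0,0,0],[1,0.1,0.75,0,0,0,0],[1,0.05,0.75,0,0,0,0],[1,0,0.75,0,0,0,0],[1,-0.05,0.75,0,0,0,0],[1,-0.1,0.75,0,0,0,0],[1,-0.16,0.74,0,0,0,0],[1,-0.21,0.72,0,0,0,0],[1,-0.26,0.71,0,0,0,0],[1,-0.31,0.69,0,0,0,0],[1,-0.35,0.67,0,0,0,0],[1,-0.4,0.64,0,0,0,0]])

```text
time_s: 7.7
tool_pos: [0.6381, 0.0981, 0.2077]
tool_rot: [0.0, 1.0, -0.0, 0.0]
ft_force: [0.0, 1.4, -0.2]
width: -0.0001
```

Emit:
carry_out(deltas=[[1,-0.44,0.61,0,0,0,0],[1,-0.48,0.58,0,0,0,0],[1,-0.52,0.54,0,0,0,0],[1,-0.56,0.5,0,0,0,0],[1,-0.59,0.46,0,0,0,0],[1,-0.62,0.42,0,0,0,0],[1,-0.65,0.38,0,0,0,0],[1,-0.68,0.33,0,0,0,0],[1,-0.7,0.28,0,0,0,0],[1,-0.72,0.23,0,0,0,0],[1,-0.73,0.18,0,0,0,0],[1,0,0,0,0,0,0]])

```text
time_s: 9.2
tool_pos: [0.571, 0.0534, 0.2077]
tool_rot: [0.0, 1.0, -0.0, -0.0]
ft_force: [0.2, 1.0, 1.3]
width: 0.0
```

```bash
python3 m.py
```

```text
t 9.25 grips r,deg [[104.2, 1.5], [103.8, 91.8], [104.7, -178.2]]
red 106 44.75161729757278 -134.14563363258998
red 60 96.4848863857301 -161.04902405345985
red 42 115.375696305673 -160.36570931840225
tool r,deg 108.11752976030249 -78.24934568810481 z 0.20776562542285298
```

Emit:
carry_out(deltas=[[1,-0.74,0.13,0,0,0,0],[1,-0.75,0.08,0,0,0,0],[1,-0.75,0.03,0,0,0,0],[1,-0.75,-0.03,0,0,0,0],[1,-0.5,-0.05,0,0,0,0],[1,-0.4,-0.05,0,0,0,0],[1,-0.3,-0.04,0,0,0,0],[1,-0.2,-0.04,0,0,0,0],[1,0,0,0,0,0,0],[1,0,0,0,0,0,0]])

```text
time_s: 10.5
tool_pos: [0.5275, 0.0532, 0.2076]
tool_rot: [0.0, 1.0, -0.0, -0.0]
ft_force: [0.2, 0.7, 0.6]
width: -0.0002
```

```bash
python3 m.py
```

```text
t 10.55 grips r,deg [[104.0, -22.2], [104.1, 68.0], [104.3, 158.1]]
red 109 44.99544953108615 -157.47663534674496
red 58 96.52820178890084 -160.9789715402569
red 42 115.375696305673 -160.36570931840225
tool r,deg 108.29111033661161 -101.58711570664153 z 0.20762605754269572
```

The cup is at -157.1° and the arrow at about -156.8°, so I back off and lift clear.

Emit:
carry_out(deltas=[[1,0.3,0.2,0,0,0,0],[1,0.8,0.3,0,0,0,0],[1,0.8,0.5,0,0,0,0],[1,0,0,-2,0,0,0],[1,0,0,-4,0,0,0],[1,0,0,-4,0,0,0],[1,0,2,-4,0,0,0],[1,0,4,-3,0,0,0],[1,0,5,0,0,0,0],[1,0,5,0,0,0,0],[1,0,3,0,0,0,0],[1,0,0,0,0,0,0]])

```text
time_s: 12.05
tool_pos: [0.5465, -0.1489, 0.3775]
tool_rot: [0.0, 1.0, -0.002, -0.0]
ft_force: [0.5, -0.3, -0.7]
width: -0.0
```

```bash
python3 m.py pics/t5.png; python3 - <<'E'
from cell import robot
from h import *
c=robot.read_camera("scene"); a=np.load("scene0.npz")["img"]
cv2.imwrite("pics/s5.png",cv2.resize(c["img"][190:400,200:480],None,fx=2,fy=2)[:,:,::-1])
print("bottle diff",np.abs(c["img"][215:255,215:245].astype(int)-a[215:255,215:245]).mean(), robot.get_obs()["qvel"].round(3))
E
```

```text
t 12.1 grips r,deg [[104.2, -22.1], [104.3, 67.8], [105.1, -112.0], [104.1, 157.9]]
red 105 44.86776810239699 -156.92518270547797
red 60 96.4848863857301 -161.04902405345985
red 42 115.375696305673 -160.36570931840225
tool r,deg 307.00417856022386 -90.51722764339817 z 0.3775114714944895
bottle diff 77.40611111111112 [ 0.021 -0.007  0.006  0.001 -0.002  0.002]
```

View pics/t5.png

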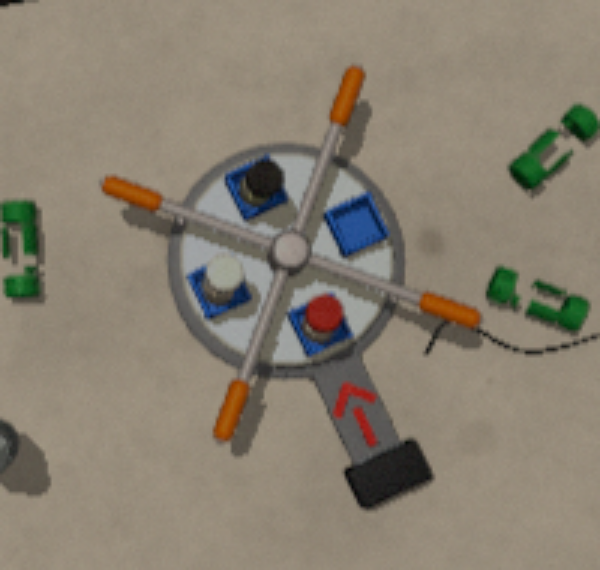

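View pics/s5.png

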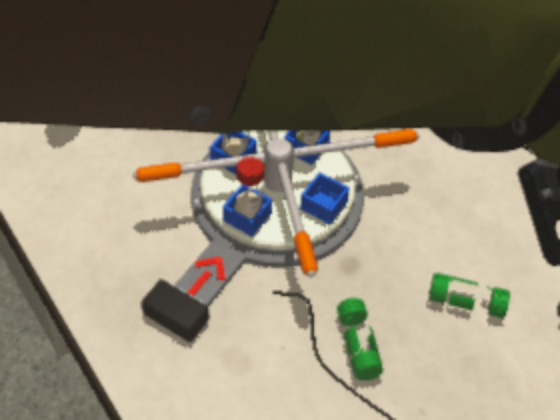

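The top view shows the red cap at (325,313), on the arrow's line at -156.9°, with all vials in their cups. In the scene view the arm hides the bottle, so I check it in the top view and then hand in.

```bash
python3 - <<'E'
from cell import robot
from h import *
c=robot.read_camera("top"); a=np.load("top0.npz")["img"]
s=np.s_[285:320,240:280]; print("bottle diff",np.abs(c["img"][s].astype(int)-a[s]).mean())
for b in red(c,(335,230,390,275),30):
    p=cast(c,b[0],.085)[0,:2]; st=np.array([.5493,.1593])+.048*np.array([np.cos(np.radians(-156.8)),np.sin(np.radians(-156.8))]); print("dist mm",1e3*np.linalg.norm(p-st))
print(robot.sign_off())
E
```

```text
bottle diff 5.022380952380952
dist mm 3.228363614210875
the job is handed in; nothing more can be done
None
```

I turned the carousel about 154° clockwise with one continuous push of a single orange spoke end by the closed fingertip. Then I backed off, lifted clear and handed the job in.

**Last checks:**
- **Red vial:** it stands at -156.9°, with the arrow's line at about -156.8°. Its measured distance to the station is 3.2 mm against the 8 mm limit. That distance is almost all radial.
- **Carousel at rest:** the cup angle stayed at about -157.1° before and after I backed off. I took no separate speed reading.
- **Vials:** the last top view shows all three in their cups. I judged uprightness by eye only.
- **Lens bottle:** in the scene camera the arm hid the bottle, so the image comparison there failed (difference 77). In the top view, which has a clear line to it, the bottle area looked nearly unchanged (mean difference 5 of 255), so I take it as not moved.
- **Forces and time:** wrist force stayed under about 2 N in every reading I took, and the job took about 12 s of the 48 s allowed.

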